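Dispense the dryer balls

TASK

Fetch the two dryer balls out of the dispenser for the next load: push the enamelled tray along the worktop until it sits under the dispenser's mouth with its rim against the dispenser's foot, then press the lever right down so that the lid lifts and both balls roll into the tray, and ease the lever back up slowly so that the sprung lid closes without slamming. Work only by pushing and pressing with the fingertips: the tray stays flat on the worktop, the balls and the lid are not touched, and the other things are left where they are.

Things in the scene. Friction and masses are not known exactly. Their poses are not given: they have to be found in the camera images.
- dispenser: Dryer-ball dispenser, fixed: white sheet-metal box with clear top, 270 long, 112 wide, 171 high (205 at its crank). Origin: centre of underside, where the grey foot stands (34 high, front face at own x -110 mm). Own x points to its back; mouth and lid at the -x end, lever on the -y side.
- mouth_lip (a point): Middle of the edge of the chute's lip, at (-155, 0, 50) mm in the dispenser's frame. It overhangs the foot by 45 mm with 40 mm clear below, so the tray's rim passes under it; the balls roll off it towards own -x.
- notions_tray: Shallow enamelled tray, loose, 283 (own x) by 203 (own y) by 24 high, 0.32 kg; origin at the centre of its underside. It stands 70 to 130 mm off in front of the mouth, a long side towards it, up to 0.1 rad askew. When home, its rim meets the foot: origin at x -206 mm in the dispenser's frame (the rim acts 96 mm from the tray's origin), y within 60 mm.
- lever_pad (a point): Middle of the top face of the lever's black ribbed paddle, 48 long (dispenser x) by 56 wide: press here, downward. With the lever up it lies at (109, -141, 174) mm in the dispenser's frame, 88 mm out from the side wall. It swings about an axis along the dispenser's y through x 15, z 128 mm, and ends about 87 mm lower.
- lever (a joint): Lever angle in rad: 0 up (at rest), 0.85 right down (stop); positive turns the paddle down. A spring returns it: about 3 to 6 N on the paddle hold it down; let go, it flies up and the lid slams.
- lid: The grey flap over the mouth, 106 wide, 119 long, 4 thick, hung from a hinge pin along the dispenser's y at x -100, z 166 mm in its frame (the origin). A pull rod links it one to one with the lever: it swings out and up by 0.85 rad; own z is upright when it is shut, so its tilt is its opening. The balls get out once it is well open.
- ball_0: White knobbly plastic dryer ball, 62 across, 50 g, origin at its centre. At the start it lies in the chute behind the lid, seen through the clear top; it rolls out by itself when the lid lifts.
- ball_1: The second, equal dryer ball, queued up the slope behind the first.
- lint_roller: Lint roller, 225x42x42, lying beside the dispenser, partly below the lever's paddle (mm); a bystander, leave it alone. Origin: centre of its underside.
- peg_1: Wooden clothes peg, 22x72x11, lying between the dispenser and the lint roller (mm); a bystander, leave it alone. Origin: centre of its underside.
- peg_3: Wooden clothes peg, 73x24x11, lying between the dispenser and the lint roller, below the paddle (mm); a bystander, leave it alone. Origin: centre of its underside.
- reel_0: Reel of thread, 28x28x39, standing on the 150 mm high drawer box behind the dispenser (mm); a bystander, leave it alone. Origin: centre of its underside.
- reel_2: A second such reel beside it (mm); a bystander, leave it alone. Origin: centre of its underside.

How it is judged:
On the way, in this order (a step that is already met when the one before it is completed fails the run):
1. the tray is pushed home under the mouth (origin beyond x = -225 mm and within 60 mm of the middle in the dispenser's frame) while the lid is shut (x of notions_tray in the frame of dispenser above -0.225 m and y of notions_tray in the frame of dispenser between -0.06 and 0.06 m and angle between lid's own z axis and vertical below 0.1 rad), for 0.2 s.
2. the lever is pressed and the lid stands open by more than 0.7 rad, the tray still home (x of notions_tray in the frame of dispenser above -0.225 m and y of notions_tray in the frame of dispenser between -0.06 and 0.06 m and angle between lid's own z axis and vertical above 0.7 rad), for 0.2 s.
At the end, for the whole second after the job is handed in: Both balls lie at rest in the tray, inside its rim; the tray is flat and home under the mouth (within 19 mm of touching the foot, within 60 mm of the middle sideways); lid and lever are back to within 0.06 rad of closed (x of notions_tray in the frame of dispenser above -0.225 m and y of notions_tray in the frame of dispenser between -0.06 and 0.06 m and x of ball_0 in the frame of notions_tray between -0.125 and 0.125 m and y of ball_0 in the frame of notions_tray between -0.085 and 0.085 m and z of each of ball_0, ball_1 in the frame of notions_tray below 0.045 m and linear speed of each of ball_0, ball_1 below 0.05 m/s and x of ball_1 in the frame of notions_tray between -0.125 and 0.125 m and y of ball_1 in the frame of notions_tray between -0.085 and 0.085 m and angle between lid's own z axis and vertical below 0.06 rad and value of joint lever below 0.06 rad and angle between notions_tray's own z axis and vertical below 0.05 rad).
It fails at once if the lever flies up and the lid slams (either turns back faster than 2 rad/s; left to its spring it goes far faster) (velocity of joint lever below -2 rad/s).
It fails at once if the tray is lifted or tipped (12 mm, 0.12 rad) (height (world z) of notions_tray above 0.012 m or angle between notions_tray's own z axis and vertical above 0.12 rad).
It fails at once if the robot touches a ball or the lid (contact force between the arm and ball_0 above 1 N or contact force between the arm and ball_1 above 1 N or contact force between the arm and lid above 1 N).
It fails at once if another thing is moved by more than 20 mm (distance of any of lint_roller, peg_1, peg_3, reel_0, reel_2 from where it was at the start of the episode above 0.02 m).
It also fails if it takes over 67 s, if anything falls off the work surface, if the arm or the gripper's body presses on something with over 40 N, if the wrist force passes 120 N, or if a joint passes its speed limit or range.

ROBOT

A 6-joint arm with a two-finger parallel gripper is mounted at the origin on a cart in front of the work surface, level with it; the furniture and walls round the work are solid. World frame = base frame: x ahead of the robot, y to its left, z up, the work surface at z = 0. Lengths are in m, angles in rad, forces in N, time in s.
With the tool pointing down it reaches from about 0.375 to 0.975 m from the base axis. Payload 3.8 kg.
Tool frame: the origin (TCP) lies midway between the tips of the shut fingers; the grasp point (between the pads) lies 19 mm behind it; z points along the fingers, y is the line along which they close (so a half turn about z gives the same grasp; the last joint's range is limited). The gripper opens to 85 mm and grips with 20 to 120 N. Pads are 22 mm wide; open, the fingers measure 114 mm over their backs; the gripper's body (76 mm by 85 mm) begins 54 mm behind the grasp point. The pads swing forward as they close: fully open they stand 13 mm farther back than shut.
Start: joints at [1.196, 0.264, 1.604, -0, 1.274, -0.037], TCP at [0.224, 0.637, 0.206] pointing down, gripper open.
Joint ranges: [-2.63, 2.63], [-0.94, 2.18], [0.31, 2.57], [-1.31, 4.45], [0, 2.66], [-2.55, 2.55]. Speed limits (rad/s): [2.57, 2.57, 3.14, 3.14, 3.14, 3.14].

INTERFACE

Orientations are given as a rotation vector (axis times angle).
In Python, from workcell import status, read_camera, workorder, masks_of gives the robot as it stands.
- The arm moves only by the tool drive_tool, never from a script. Its argument "rows" is a list of rows, each a list of 7 numbers: the turn, a rotation vector about the tool's x, y, z in degrees, then the shift along the tool's x, y, z in m, then the opening, from 0 (shut) to 1 (fully open). In form: [[ax, ay, az, tx, ty, tz, claw], ...]. A call has 1 to 8 rows; each row shifts and turns the commanded pose from where the row before left it, along the tool's axes as they then stand; what a row does not reach is not made up. A row lasts 1/12 s, in which the tool goes at most 41.7 mm and 7.16 degrees, less where a joint would pass 70% of its speed; a pose out of reach is approached as far as the arm can. A call is refused whole if a number of a shift passes 0.0417 or a number of a turn 7.16, either way. A call with a gripper value outside its range is refused whole. The fingers move at their own pace and stop on an object; "force" is the grip in N (left out, the last holds). Time passes only in rows, so rows that do not move let the fingers close. It gives the time, the measured TCP pose, the force, the opening and the grip force at its end, in the units of the state.
- status.read_state(): the state, without advancing time (a new reading comes with each control period).
- read_camera(name): name is "scene" or "top" or "wrist"; returns a dict with "color" (384x512x3 uint8, red, green, blue), "intrinsics" (3x3 intrinsics, pixels), "world_from_camera" (4x4, takes a point from camera to world coordinates); the wrist camera has in their place "mount" (4x4, takes a point from camera to tool coordinates, whose origin is the TCP and whose axes are the flange's). Camera axes: x right, y up, looking along -z (the intrinsics and any distortion apply to the point x, -y, -z); pixel columns grow to the right and rows downward; lengths in m; the calibration is good to about 2 mm. A picture is of the moment at which its call begins: read the wrist's pose just before it. There is no depth.
- workorder.finish_job(): hands the job in; it is judged then, once.
Trained networks look in a picture, given as the dict that the camera call returned (one of the last four; its "shot" number tells which), for a name from the list of things; names that differ only in an ending like _2 or _b are one class to them, and where a whole thing is asked for, a point or a joint stands for the part that bears it (a point fixed in the world has none). Each returns a list of dicts, best first, with "score" (0 to 1); they miss things now and then, are a little off and sometimes report something else, mostly with a low value. They report only what shows in the picture. A call takes as long as a camera call.
- masks_of(picture, name): "mask" (384x512 bool, what is visible of it) and "bbox" ([left, top, right, bottom] in pixels, round what is visible of it).
The state is a dict: "time": time; "q": joint angles; "joint_vel": joint speeds; "joint_torque": joint torques, N m; "tool_pos": TCP position; "tcp_rot": TCP orientation; "wrist_force": force on the tool from outside, world axes, zero at the start; "torque": the same for the moment, N m; "width": opening from 0.0 (shut) to 1.0 (fully open); "grip_force": force on a finger pad.
Only numpy, scipy, OpenCV 4.12 (cv2) and the standard library are available. Lean on these libraries where they do the work, as an engineer would, in place of code of your own. Each camera call takes 0.05 s, during which the arm holds its last target. There are 200 camera calls.

## Working session

There is one attempt and no reset: what is moved stays moved. The work goes in short steps, Python scripts to look and compute and a tool call to move; the robot and the scene stay as the last step left them, time stands still between calls to the robot, and variables do not carry over. Pictures are saved under pics/ and viewed, at most 13 in all, crops included, and the job is handed in when it is done.

Besides the shell and the picture viewer there is one more tool, called by a JSON object that holds its "op" and its "data", one argument or row to a line. drive_tool: Moves the arm, as the interface text tells. Its arguments: {"type":"object","properties":{"rows":{"type":"array"},"force":{"type":"number"}},"required":["rows"]}

```bash
mkdir -p pics
cat > h.py <<'E'
import numpy as np, cv2
from workcell import status, read_camera, workorder, masks_of
def save(p,n): cv2.imwrite('pics/'+n,p['color'][:,:,::-1])
def px(p,P):
    T=np.linalg.inv(p['world_from_camera']);c=(T[:3,:3]@np.atleast_2d(P).T).T+T[:3,3]
    v=np.c_[c[:,0],-c[:,1],-c[:,2]]@np.array(p['intrinsics']).T
    return v[:,:2]/v[:,2:]
def ray(p,uv,z):
    uv=np.atleast_2d(uv);d=np.c_[uv,np.ones(len(uv))]@np.linalg.inv(p['intrinsics']).T
    d=d*[1,-1,-1];T=np.array(p['world_from_camera']);d=d@T[:3,:3].T;o=T[:3,3]
    return o+d*((z-o[2])/d[:,2])[:,None]
E
python3 - <<'E'
from h import *
s=status.read_state();print(s['tool_pos'],s['tcp_rot'],s['time'])
for cam in('scene','top'):
    p=read_camera(cam);save(p,cam+'.png');print(cam,[k for k in p],np.round(p['world_from_camera'],3).tolist(),np.round(p['intrinsics'],1).tolist())
    for n in('dispenser','notions_tray','lever_pad','lid','lint_roller','peg_1','reel_0'):
        for m in masks_of(p,n)[:3]:
            print(n,round(m['score'],2),m['bbox'],m['mask'].sum())
            if m['score']>.5:
                c=max(cv2.findContours(m['mask'].astype('uint8'),0,2)[0],key=cv2.contourArea)
                if len(c)>2: print('  rect',cv2.minAreaRect(c))
E
```

```text
[0.22339608 0.63609963 0.20422764] [-0.52807358 -3.09637506  0.00350034] 0.0
scene ['color', 'intrinsics', 'world_from_camera', 'shot'] [[0.878, 0.294, -0.377, 0.233], [-0.477, 0.576, -0.663, -0.653], [0.022, 0.762, 0.647, 0.715], [0.0, 0.0, 0.0, 1.0]] [[362.4, 0.0, 253.7], [0.0, 362.4, 185.1], [0.0, 0.0, 1.0]]
notions_tray 0.65 [165.4, 147.4, 254.8, 208.1] 3074
  rect ((213.1077117919922, 178.56153869628906), (48.325889587402344, 91.82796478271484), 74.74488067626953)
lever_pad 0.89 [208.1, 169.5, 260.3, 263.2] 860
  rect ((217.97117614746094, 216.75267028808594), (87.83363342285156, 51.1111946105957), 66.25050354003906)
lever_pad 0.33 [207.0, 162.3, 313.3, 289.6] 7559
lid 0.64 [224.8, 167.9, 267.9, 175.5] 99
  rect ((240.52943420410156, 172.61764526367188), (4.850712299346924, 25.46624183654785), 75.96376037597656)
lint_roller 0.63 [171.1, 243.2, 216.5, 323.7] 1377
  rect ((191.79312133789062, 282.51727294921875), (90.07623291015625, 21.796871185302734), 66.80140686035156)
peg_1 0.52 [229.0, 267.6, 241.6, 294.0] 177
  rect ((233.48114013671875, 279.4339294433594), (26.3732242584228
[... 817 characters left out ...]
76.86891174316406, 205.42286682128906), (71.81055450439453, 98.45323944091797), 3.900493860244751)
lever_pad 0.87 [249.2, 212.5, 342.3, 265.0] 810
  rect ((298.9615173339844, 229.30767822265625), (101.23278045654297, 37.164913177490234), 33.690067291259766)
lid 0.82 [226.6, 176.8, 253.2, 215.2] 812
  rect ((237.70346069335938, 195.0586395263672), (23.50187110900879, 43.681922912597656), 4.763641834259033)
lint_roller 0.62 [249.8, 267.5, 330.8, 281.9] 947
  rect ((289.5, 275.0), (16.0, 81.0), 90.0)
peg_1 0.41 [293.0, 239.9, 306.6, 248.8] 81
reel_0 0.73 [227.4, 171.3, 336.4, 266.3] 5403
  rect ((281.7029113769531, 218.86175537109375), (114.89136505126953, 86.43695831298828), 4.398705005645752)
```

Run:
```python
import cv2
a=cv2.imread('pics/top.png')[130:310,110:390];cv2.imwrite('pics/topc.png',cv2.resize(a,None,fx=2.85,fy=2.85,interpolation=2))
a=cv2.imread('pics/scene.png')[100:340,120:400];cv2.imwrite('pics/scenec.png',cv2.resize(a,None,fx=2.5,fy=2.5,interpolation=2))
```

```text
(no output)
```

View pics/topc.png

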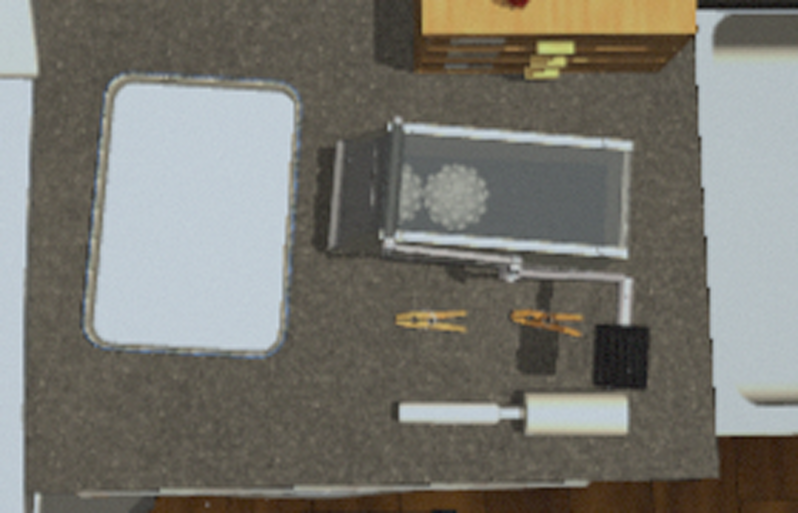

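View pics/scenec.png

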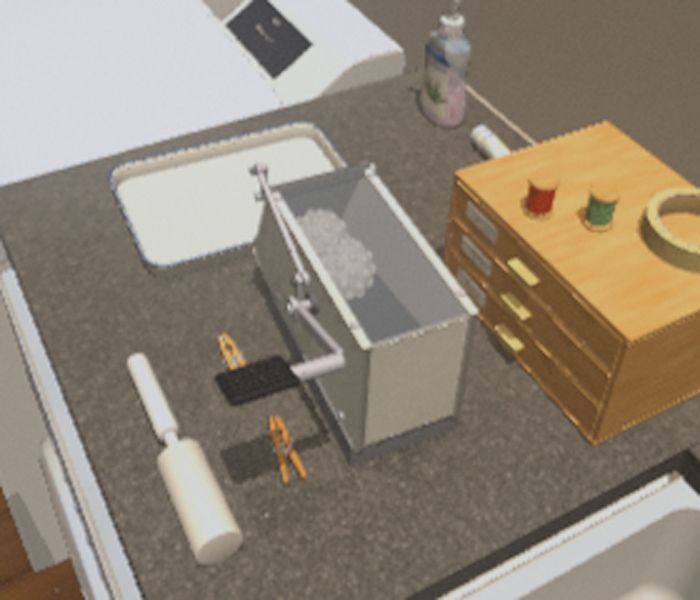

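Run:
```python
from h import *
from scipy.optimize import least_squares
t=read_camera('top');s=read_camera('scene')
T=lambda a:np.array(a)/2.85+[110,130]
S=lambda a:np.array(a)/2.5+[120,100]
pad=np.array([[133,-113,174],[133,-169,174],[85,-169,174],[85,-113,174]])/1e3
padT=T([[648,326],[646,387],[594,385],[597,325]])
padS=S([[299,380],[232,404],[216,376],[277,358]])
def W(P,q):
    c,n=np.cos(q[2]),np.sin(q[2]);return np.c_[P[:,0]*c-P[:,1]*n+q[0],P[:,0]*n+P[:,1]*c+q[1],P[:,2]]
lip=np.array([[-.155,0,.05]])
hin=np.array([[-.1,.053,.166],[-.1,-.053,.166]])
def r(q): return np.r_[(px(t,W(pad,q))-padT).ravel(),(px(s,W(pad,q))-padS).ravel(),(px(t,W(hin,q))-T([[395,122],[388,245]])).ravel()]
f=least_squares(r,[.4,-.1,-1.6]);q=f.x;print('disp',q,np.round(f.fun,1))
print('padfit top',ray(t,padT.mean(0),.174),W(np.array([[.109,-.141,.174]]),q))
for nm,P in(('lip',lip),('back top',np.array([[.115,.056,.171],[.115,-.056,.171],[.135,.056,.171],[.135,-.056,.171]]))):
    print(nm,((px(t,W(P,q))-[110,130])*2.85).round().tolist(),((px(s,W(P,q))-[120,100])*2.5).round().tolist())
# tray
m=masks_of(t,'notions_tray')[0]['mask']
c=max(cv2.findContours(m.astype('uint8'),0,1)[0],key=cv2.contourArea)[:,0]
g=ray(t,c,.022)[:,:2].astype('float32');R=cv2.minAreaRect(g);print('tray',R)
print('mid edges', ray(t,T([[200,82],[292,220],[185,352],[93,212]]),.024).round(3).tolist())
ce=np.array(R[0]);c_,s_=np.cos(q[2]),np.sin(q[2]);d=ce-q[:2];print('tray in disp',c_*d[0]+s_*d[1],-s_*d[0]+c_*d[1])
k=masks_of(t,'lint_roller')[0]['mask'];ys,xs=np.where(k);print('roller',ray(t,np.c_[xs,ys],.03)[:,:2].min(0),ray(t,np.c_[xs,ys],.03)[:,:2].max(0))
```

```text
disp [ 0.55113335 -0.14164097 -1.63926855] [ 0.5 -0.5  0.8  0.7 -0.1  0.4 -0.6 -1.2  1.4  3.6 -0.1  3.8 -2.2 -3.7
  0.6 -5.4  0.   1.4  0.2 -0.8]
padfit top [[ 0.40248422 -0.24035578  0.174     ]] [[ 0.40300612 -0.24073851  0.174     ]]
lip [[333.0, 199.0]] [[294.0, 237.0]]
back top [[633.0, 136.0], [630.0, 259.0], [655.0, 137.0], [652.0, 260.0]] [[482.0, 311.0], [360.0, 352.0], [495.0, 327.0], [371.0, 370.0]]
tray ((0.5538012385368347, 0.15547682344913483), (0.2044273167848587, 0.2824297547340393), 86.1761474609375)
mid edges [[0.687, 0.148, 0.024], [0.545, 0.054, 0.024], [0.415, 0.16, 0.024], [0.555, 0.253, 0.024]]
tray in disp -0.2966040877367197 -0.017666785744999844
roller [ 0.32897424 -0.27283752] [ 0.36917623 -0.04720685]
```

{"op": "drive_tool", "data": {
  "rows": [
    [0,0,7,0,0,0,1],
    [0,0,7,0,0,0,1],
    [0,0,7,0,0,0,1],
    [0,0,7,0,0,0,1],
    [0,0,7,0,0,0,1],
    [0,0,7,0,0,0,1],
    [0,0,7,0,0,0,1],
    [0,0,7,0,0,0,1]
  ]
}}

```text
time: 1.67
tool_pos: [0.2237, 0.6369, 0.2056]
tcp_rot: [-1.928, -2.481, -0.0]
wrist_force: [0.1, -0.2, 0.5]
width: 0.996
grip_force: 0.0
```

{"op": "drive_tool", "data": {
  "rows": [
    [0,0,7,0,0,0,1],
    [0,0,7,0,0,0,1],
    [0,0,4.6,0,0,0,1],
    [0,0,0,0,0,0,1]
  ]
}}

```text
time: 2.0
tool_pos: [0.2237, 0.6369, 0.2056]
tcp_rot: [-2.299, -2.141, -0.0]
wrist_force: [-0.1, -0.0, -0.0]
width: 0.999
grip_force: 0.0
```

{"op": "drive_tool", "data": {
  "rows": [
    [0,0,0,-0.0274,0.0302,0,1],
    [0,0,0,-0.0274,0.0302,0,1],
    [0,0,0,-0.0274,0.0302,0,1],
    [0,0,0,-0.0274,0.0302,0,1],
    [0,0,0,-0.0274,0.0302,0,1],
    [0,0,0,-0.0274,0.0302,0,1],
    [0,0,0,-0.0274,0.0302,0,1],
    [0,0,0,-0.0274,0.0302,0,1]
  ]
}}

```text
time: 2.67
tool_pos: [0.4507, 0.4, 0.2059]
tcp_rot: [2.293, 2.147, 0.001]
wrist_force: [0.3, -0.1, 0.6]
width: 1.0
grip_force: 0.0
```

{"op": "drive_tool", "data": {
  "rows": [
    [0,0,0,-0.0274,0.0302,0,1],
    [0,0,0,-0.0274,0.0302,0,1],
    [0,0,0,-0.0274,0.0302,0,1],
    [0,0,0,-0.0274,0.0302,0,1],
    [0,0,0,0,0,0.02,1],
    [0,0,0,0,0,0.02,1],
    [0,0,0,0,0,0.02,1],
    [0,0,0,0,0,0,1]
  ]
}}

```text
time: 3.33
tool_pos: [0.5598, 0.2818, 0.1406]
tcp_rot: [-2.293, -2.143, 0.012]
wrist_force: [-1.6, -0.8, -0.8]
width: 1.0
grip_force: 0.0
```

{"op": "drive_tool", "data": {
  "rows": [
    [0,0,0,0,0,0.02,1],
    [0,0,0,0,0,0.02,1],
    [0,0,0,0,0,0.02,1],
    [0,0,0,0,0,0.02,1],
    [0,0,0,0,0,0.01,1],
    [0,0,0,0,0,0.01,1],
    [0,0,0,0,0,0,1]
  ]
}}

```text
time: 3.92
tool_pos: [0.5615, 0.2836, 0.0441]
tcp_rot: [-2.295, -2.144, 0.004]
wrist_force: [-0.0, -1.0, -0.3]
width: 1.001
grip_force: 0.0
```

Run:
```python
from h import *
p=read_camera('scene');a=p['color'][60:300,120:400,::-1];cv2.imwrite('pics/s2.png',cv2.resize(a,None,fx=2.5,fy=2.5,interpolation=2))
```

```text
(no output)
```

View pics/s2.png

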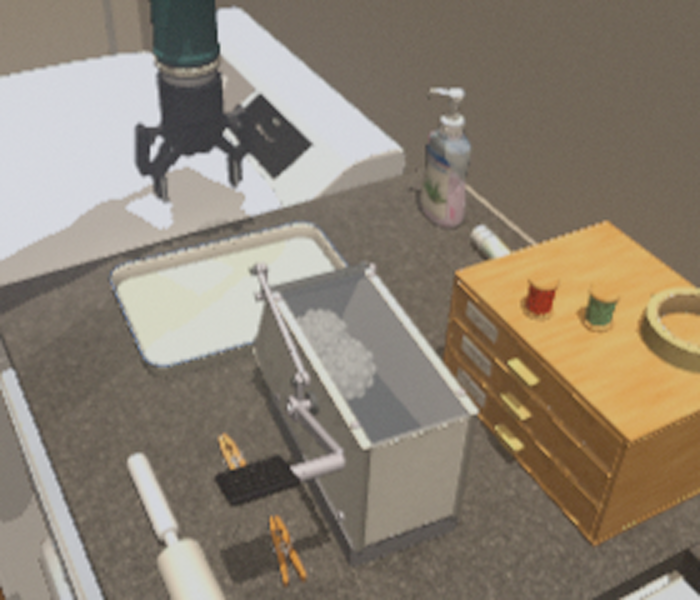

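Run:
```python
from h import *
t=read_camera('top');s=read_camera('scene')
print(px(s,[[.505,.284,.057],[.618,.284,.057],[.505,.284,.0],[.618,.284,.0]])*2.5-[300,150])
for z in(0,.05,.1):print(z,ray(t,[[120.5,200]],z)[0],ray(s,[[200,152]],z)[0])
# brightness along scene column 190 & top row 200
print(s['color'][120:170:2,190].mean(1).round(),t['color'][200,100:150:2].mean(1).round())
```

```text
[[158.64001948 219.67387701]
 [240.36294892 197.72760691]
 [163.14473925 255.75874828]
 [242.26047321 233.2211214 ]]
0 [0.57154536 0.32150892 0.        ] [0.56991498 0.31669305 0.        ]
0.05 [0.56423667 0.30842549 0.05      ] [0.54637083 0.24890973 0.05      ]
0.1 [0.55692799 0.29534206 0.1       ] [0.52282667 0.18112641 0.1       ]
[ 67.  71. 161. 216. 170. 171. 171. 169. 170. 171. 171. 172. 172. 172.
 174. 177. 179. 159. 116. 112. 131. 185. 169. 165. 212.] [ 38.  38.  33.  40.  38.  38.  51.  76.  80.  79.  71.  56.  33.  27.
  59.  91.  90.  87.  89.  94.  98.  88. 143. 146. 213.]
```

{"op": "drive_tool", "data": {
  "rows": [
    [0,0,0,0,0,0.01,1],
    [0,0,0,0,0,0.01,1],
    [0,0,0,0,0,0.01,1],
    [0,0,0,0,0,0.01,1],
    [0,0,0,0,0,0.005,1],
    [0,0,0,0,0,0,1]
  ]
}}

```text
time: 4.57
tool_pos: [0.5607, 0.2829, -0.002]
tcp_rot: [-2.296, -2.143, 0.006]
wrist_force: [-1.0, -0.5, -1.0]
width: 1.002
grip_force: 0.0
```

Run:
```python
from h import *
s=read_camera('scene');w=read_camera('wrist')
a=cv2.resize(s['color'][100:220,140:300,::-1],None,fx=2.5,fy=2.5,interpolation=2)
b=cv2.resize(w['color'][:,:,::-1],(400,300))
cv2.imwrite('pics/s3.png',np.hstack([a,b]))
```

```text
(no output)
```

View pics/s3.png

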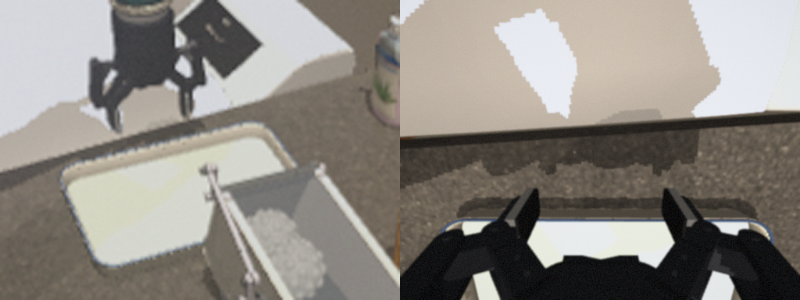

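{"op": "drive_tool", "data": {
  "rows": [
    [0,0,0,-0.006,0,0,1],
    [0,0,0,-0.006,0,0,1],
    [0,0,0,-0.008,0,0,1],
    [0,0,0,-0.008,0,0,1],
    [0,0,0,-0.008,0,0,1],
    [0,0,0,-0.008,0,0,1],
    [0,0,0,-0.008,0,0,1],
    [0,0,0,0,0,0,1]
  ]
}}

```text
time: 5.33
tool_pos: [0.5586, 0.2301, 0.0005]
tcp_rot: [2.298, 2.142, -0.001]
wrist_force: [-0.9, -0.5, -1.2]
width: 0.998
grip_force: 0.0
```

{"op": "drive_tool", "data": {
  "rows": [
    [0,0,0,-0.008,0,0,1],
    [0,0,0,-0.008,0,0,1],
    [0,0,0,-0.008,0,0,1],
    [0,0,0,-0.006,0,0,1],
    [0,0,0,-0.004,0,0,1],
    [0,0,0,0,0,0,1]
  ]
}}

```text
time: 5.83
tool_pos: [0.5565, 0.1971, 0.0005]
tcp_rot: [-2.298, -2.142, 0.001]
wrist_force: [1.0, 0.4, 0.4]
width: 0.997
grip_force: 0.0
```

Run:
```python
from h import *
t=read_camera('top');s=read_camera('scene')
a=cv2.resize(s['color'][100:220,140:300,::-1],None,fx=2.5,fy=2.5,interpolation=2)
b=cv2.resize(t['color'][130:280,130:330,::-1],(400,300),interpolation=2)
cv2.imwrite('pics/s4.png',np.hstack([a,b]))
```

```text
(no output)
```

View pics/s4.png

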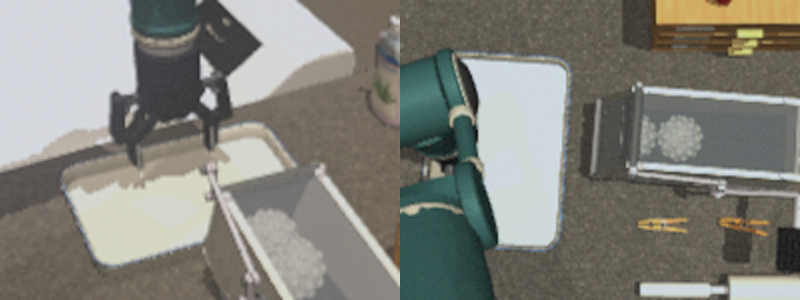

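{"op": "drive_tool", "data": {
  "rows": [
    [0,0,0,0,0,-0.03,1],
    [0,0,0,0,0,-0.03,0.5],
    [0,0,0,0.03,0,0,0],
    [0,0,0,0.03,0,0,0],
    [0,0,0,0.029,0,0,0],
    [0,0,0,0,0,0,0],
    [0,0,0,0,0,0,0],
    [0,0,0,0,0,0,0]
  ]
}}

```text
time: 6.6
tool_pos: [0.5623, 0.2868, 0.0602]
tcp_rot: [2.295, 2.145, -0.002]
wrist_force: [0.1, 0.1, 0.6]
width: 0.007
grip_force: 0.0
```

{"op": "drive_tool", "data": {
  "rows": [
    [0,0,0,0,0,0.02,0],
    [0,0,0,0,0,0.02,0],
    [0,0,0,0,0,0.01,0],
    [0,0,0,0,0,0,0]
  ]
}}

```text
time: 6.93
tool_pos: [0.5599, 0.2845, 0.0072]
tcp_rot: [-2.296, -2.141, 0.01]
wrist_force: [-0.6, -0.7, -1.1]
width: -0.0
grip_force: 0.0
```

{"op": "drive_tool", "data": {
  "rows": [
    [0,0,0,-0.006,0,0,0],
    [0,0,0,-0.006,0,0,0],
    [0,0,0,-0.006,0,0,0],
    [0,0,0,-0.006,0,0,0],
    [0,0,0,-0.006,0,0,0],
    [0,0,0,-0.006,0,0,0],
    [0,0,0,-0.006,0,0,0],
    [0,0,0,0,0,0,0]
  ]
}}

```text
time: 7.6
tool_pos: [0.5597, 0.2436, 0.0107]
tcp_rot: [2.298, 2.142, -0.001]
wrist_force: [0.4, -0.3, 0.0]
width: 0.002
grip_force: 0.0
```

Run:
```python
from h import *
t=read_camera('top');s=read_camera('scene')
a=cv2.resize(s['color'][100:220,140:300,::-1],None,fx=2.5,fy=2.5,interpolation=2)
b=cv2.resize(t['color'][130:280,130:330,::-1],(400,300),interpolation=2)
cv2.imwrite('pics/s5.png',np.hstack([a,b]))
```

```text
(no output)
```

View pics/s5.png

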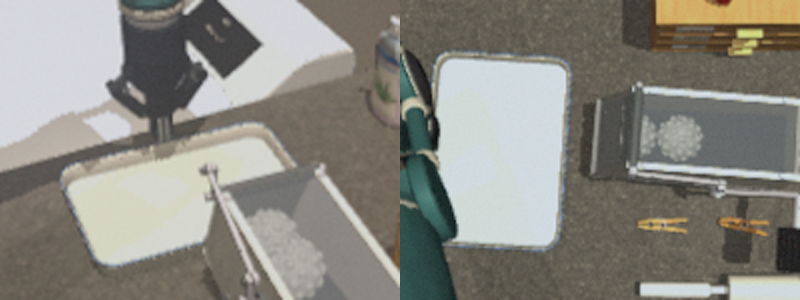

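Run:
```python
from h import *
s=read_camera('scene');t=read_camera('top')
P=np.array([.5597,.2436,.0107])
for dz in(0,.01,.02,.03,.04):print(dz,((px(s,P+[0,0,dz])-[140,100])*2.5).round(1))
# tray corners from my estimate in scene
c=np.array([.5538,.1555]);d=np.array([-.0685,-.9977]);e=np.array([.9977,-.0685])
Q=np.array([[*(c+a*d*.1015+b*e*.1415),.024] for a,b in((-1,-1),(-1,0),(-1,1),(1,1),(1,-1))])
print(((px(s,Q)-[140,100])*2.5).round(1).tolist());print(((px(t,Q)-[130,130])*2).round(1).tolist())
b=masks_of(t,'notions_tray')[0]['bbox'];print(b)
k=cv2.resize(s['color'][135:175,180:240,::-1],None,fx=10,fy=10,interpolation=0);cv2.imwrite('pics/s6.png',k)
```

```text
0 [[163.4 154.4]]
0.01 [[162.9 148.1]]
0.02 [[162.4 141.8]]
0.03 [[161.9 135.4]]
0.04 [[161.4 129. ]]
[[51.0, 166.4], [159.6, 140.5], [259.8, 116.6], [327.5, 205.4], [95.5, 270.7]]
[[12.9, 244.8], [22.4, 144.6], [31.5, 48.2], [171.5, 56.6], [158.3, 252.5]]
[147.7, 154.8, 217.5, 257.7]
```

View pics/s6.png

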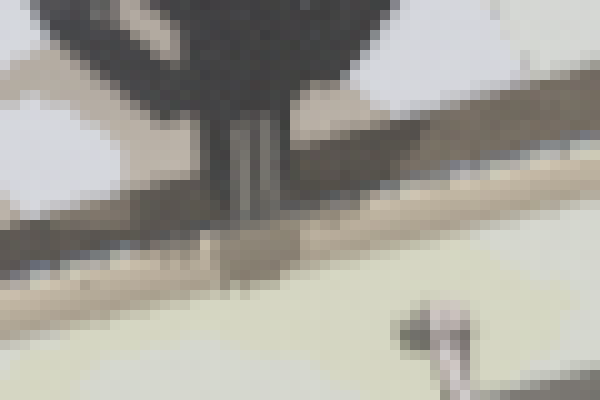

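Run:
```python
from h import *
t=read_camera('top')['color'];o=cv2.imread('pics/top.png')[:,:,::-1]
for r in(175,200,225,240):
    for im in(o,t):
        g=im[r,195:232].mean(1);print(r,g.round().astype(int).tolist())
s=read_camera('scene')['color'];o=cv2.imread('pics/scene.png')[:,:,::-1]
for c in(180,190):
    for im in(o,s): print(c,im[150:215,c].mean(1).round().astype(int).tolist())
```

```text
175 [204, 203, 203, 203, 205, 206, 204, 202, 204, 204, 202, 202, 204, 204, 204, 202, 203, 202, 147, 131, 96, 80, 81, 86, 89, 85, 81, 83, 88, 94, 96, 95, 92, 94, 87, 85, 82]
175 [217, 216, 217, 217, 216, 216, 217, 215, 218, 216, 217, 217, 216, 218, 216, 218, 217, 217, 159, 144, 107, 89, 92, 93, 94, 92, 86, 87, 95, 97, 103, 99, 101, 99, 97, 95, 95]
200 [201, 205, 204, 203, 203, 204, 202, 204, 202, 202, 201, 204, 203, 204, 204, 204, 148, 140, 113, 82, 82, 82, 76, 85, 90, 70, 53, 60, 56, 53, 58, 99, 135, 120, 86, 70, 74]
200 [217, 218, 218, 216, 218, 218, 217, 218, 217, 217, 216, 217, 217, 218, 217, 217, 161, 151, 119, 87, 90, 88, 83, 91, 96, 76, 63, 58, 58, 61, 61, 108, 146, 130, 95, 77, 75]
225 [205, 205, 206, 203, 204, 201, 204, 203, 203, 203, 202, 204, 204, 202, 158, 144, 139, 100, 78, 87, 86, 84, 86, 87, 86, 89, 84, 90, 95, 91, 92, 92, 84, 86, 94, 99, 92]
225 [217, 218, 216, 216, 216, 218, 218, 216, 215, 217, 217, 215, 216, 217, 170, 155, 153, 108, 84, 93, 93, 92, 93, 95, 92, 95, 91, 97, 104, 100, 100, 98, 93, 96, 98, 105, 100]
240 [205, 202, 202, 204, 202, 202, 203, 205, 203, 203, 
[... 887 characters left out ...]
5, 126, 91, 95, 87, 88, 101, 103, 102, 105, 105]
190 [217, 218, 217, 217, 194, 126, 124, 124, 119, 120, 136, 171, 187, 177, 171, 163, 166, 194, 213, 211, 213, 213, 213, 212, 212, 212, 211, 213, 212, 212, 212, 211, 212, 212, 212, 211, 212, 212, 211, 212, 212, 212, 212, 212, 212, 212, 211, 212, 211, 211, 211, 212, 212, 212, 196, 145, 105, 100, 101, 98, 92, 102, 107, 108, 108]
190 [216, 216, 217, 217, 194, 120, 118, 109, 86, 92, 125, 164, 180, 172, 167, 160, 162, 190, 207, 208, 209, 211, 213, 211, 211, 210, 207, 207, 207, 206, 207, 207, 208, 209, 207, 207, 207, 207, 206, 206, 207, 207, 207, 206, 207, 206, 206, 206, 209, 212, 211, 212, 211, 211, 196, 145, 104, 97, 101, 95, 92, 98, 108, 107, 107]
```

{"op": "drive_tool", "data": {
  "rows": [
    [0,0,0,0,0,-0.02,0],
    [0,0,0,0.02,0,0,0],
    [0,0,0,0.022,0,0,0],
    [0,0,0,0,0,0.01,0],
    [0,0,0,0,0,0.01,0],
    [0,0,0,0,0,0.003,0],
    [0,0,0,0,0,0.003,0],
    [0,0,0,0,0,0,0]
  ]
}}

```text
time: 8.62
tool_pos: [0.5614, 0.2856, 0.0028]
tcp_rot: [-2.297, -2.142, 0.005]
wrist_force: [-0.3, -0.1, -0.9]
width: 0.0
grip_force: 0.0
```

{"op": "drive_tool", "data": {
  "rows": [
    [0,0,0,0,0,0.002,0],
    [0,0,0,0,0,0,0]
  ]
}}

```text
time: 8.78
tool_pos: [0.5627, 0.2863, 0.0023]
tcp_rot: [-2.297, -2.143, 0.001]
wrist_force: [-0.9, -1.0, 0.5]
width: 0.001
grip_force: 0.0
```

{"op": "drive_tool", "data": {
  "rows": [
    [0,0,0,0,0,0.002,0],
    [0,0,0,0,0,0,0]
  ]
}}

```text
time: 8.95
tool_pos: [0.5629, 0.2866, 0.0006]
tcp_rot: [2.297, 2.143, 0.0]
wrist_force: [0.2, -0.6, -0.6]
width: -0.002
grip_force: 0.0
```

{"op": "drive_tool", "data": {
  "rows": [
    [0,0,0,0,0,0.002,0],
    [0,0,0,0,0,0.001,0],
    [0,0,0,0,0,0,0]
  ]
}}

```text
time: 9.2
tool_pos: [0.5626, 0.2867, -0.0026]
tcp_rot: [-2.297, -2.143, 0.001]
wrist_force: [1.7, 0.5, -0.3]
width: -0.003
grip_force: 0.0
```

{"op": "drive_tool", "data": {
  "rows": [
    [0,0,0,0,0,0.002,0],
    [0,0,0,0,0,0.001,0],
    [0,0,0,0,0,0,0]
  ]
}}

```text
time: 9.45
tool_pos: [0.5625, 0.2867, -0.0058]
tcp_rot: [-2.297, -2.143, 0.001]
wrist_force: [-0.3, -0.3, 0.2]
width: -0.001
grip_force: 0.0
```

Run:
```python
from h import *
st=status.read_state();w=read_camera('wrist');s=read_camera('scene')
print(st['tool_pos'],st['wrist_force'],np.round(w['mount'],3).tolist(),np.round(w['intrinsics'],0).tolist())
a=cv2.resize(s['color'][135:175,180:240,::-1],(450,300),interpolation=0)
b=cv2.resize(w['color'][:,:,::-1],(350,300))
cv2.imwrite('pics/s7.png',np.hstack([a,b]))
print(((px(s,st['tool_pos'])-[180,135])*7.5))
```

```text
[ 0.56249892  0.28672689 -0.00579055] [-0.30518312 -0.28273316  0.19014782] [[-0.001, 0.952, 0.305, 0.079], [1.0, 0.001, 0.0, 0.001], [0.0, 0.305, -0.952, -0.169], [0.0, 0.0, 0.0, 1.0]] [[271.0, 0.0, 257.0], [0.0, 271.0, 191.0], [0.0, 0.0, 1.0]]
[[160.88333365 177.08846946]]
```

View pics/s7.png

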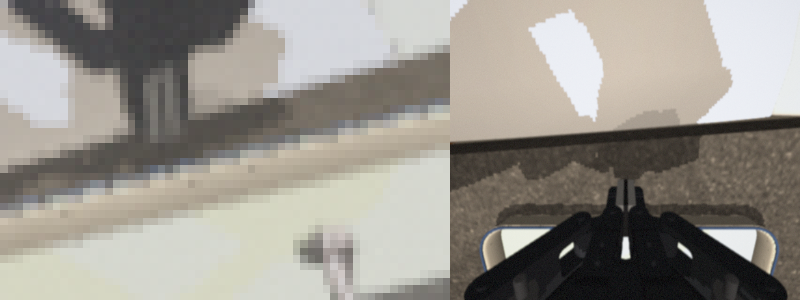

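{"op": "drive_tool", "data": {
  "rows": [
    [0,0,0,0,0,0.004,0],
    [0,0,0,-0.007,0,0,0],
    [0,0,0,-0.007,0,0,0],
    [0,0,0,-0.007,0,0,0],
    [0,0,0,-0.007,0,0,0],
    [0,0,0,-0.007,0,0,0],
    [0,0,0,-0.007,0,0,0],
    [0,0,0,0,0,0,0]
  ]
}}

```text
time: 10.22
tool_pos: [0.5595, 0.2432, -0.0095]
tcp_rot: [2.298, 2.142, -0.002]
wrist_force: [0.4, 0.2, 0.2]
width: -0.001
grip_force: 0.0
```

```bash
cat > e.py <<'E'
from h import *
t=read_camera('top');Q=np.array([.5511,-.1416]);d=np.array([-.0685,-.9977]);e=np.array([.9977,-.0685])
for r in(175,200,215,225,240):
    g=t['color'][r,170:265].astype(float).mean(1);i=np.where(g>175)[0]
    u=170+i[0]
    while u<264 and g[u-170]>175:u+=1
    P=ray(t,[[u+2,r]],.024)[0][:2]-Q;print(r,u,'own',(P@d).round(4),(P@e).round(4))
s=status.read_state();P=s['tool_pos'][:2]-Q;print('tcp own',P@d,P@e,s['tool_pos'],s['wrist_force'],s['time'])
E
python3 e.py
```

```text
175 219 own -0.1767 0.0753
200 218 own -0.1749 0.002
215 217 own -0.175 -0.0413
225 216 own -0.1759 -0.07
240 215 own -0.176 -0.1126
tcp own -0.3850858599907534 -0.01777998793790011 [ 0.55973844  0.2437805  -0.00939471] [-0.44799978  0.74225612 -0.68409367] 10.2667
```

{"op": "drive_tool", "data": {
  "rows": [
    [0,0,0,-0.008,0,0,0],
    [0,0,0,-0.008,0,0,0],
    [0,0,0,-0.008,0,0,0],
    [0,0,0,-0.008,0,0,0],
    [0,0,0,-0.008,0,0,0],
    [0,0,0,-0.008,0,0,0],
    [0,0,0,-0.008,0,0,0],
    [0,0,0,0,0,0,0]
  ]
}}

```text
time: 10.93
tool_pos: [0.5555, 0.187, -0.0096]
tcp_rot: [2.297, 2.142, -0.002]
wrist_force: [-0.6, -0.5, -0.3]
width: -0.0
grip_force: 0.0
```

{"op": "drive_tool", "data": {
  "rows": [
    [0,0,0,-0.004,0,0,0],
    [0,0,0,-0.003,0,0,0],
    [0,0,0,0,0,0,0]
  ]
}}

```text
time: 11.18
tool_pos: [0.5553, 0.1814, -0.0096]
tcp_rot: [2.297, 2.143, -0.001]
wrist_force: [0.4, -0.1, 0.1]
width: 0.002
grip_force: 0.0
```

{"op": "drive_tool", "data": {
  "rows": [
    [0,0,0,-0.003,0,0,0],
    [0,0,0,0,0,0,0]
  ]
}}

```text
time: 11.35
tool_pos: [0.5551, 0.1787, -0.0096]
tcp_rot: [2.296, 2.144, -0.001]
wrist_force: [-0.2, -0.4, -0.9]
width: -0.001
grip_force: 0.0
```

{"op": "drive_tool", "data": {
  "rows": [
    [0,0,0,-0.002,0,0,0],
    [0,0,0,0,0,0,0]
  ]
}}

```text
time: 11.52
tool_pos: [0.5551, 0.177, -0.0095]
tcp_rot: [-2.297, -2.144, 0.0]
wrist_force: [0.6, 1.3, -0.5]
width: 0.003
grip_force: 0.3
```

```bash
python3 e.py
```

```text
175 241 own -0.113 0.0791
200 220 own -0.1691 0.0024
215 220 own -0.1664 -0.0408
225 239 own -0.1106 -0.0664
240 238 own -0.111 -0.109
tcp own -0.31808026431289005 -0.01786710422752989 [ 0.5550621   0.17694151 -0.00952613] [-0.53229113  1.07299146 -0.32948926] 11.5667
```

{"op": "drive_tool", "data": {
  "rows": [
    [0,0,0,-0.002,0,0,0],
    [0,0,0,-0.002,0,0,0],
    [0,0,0,0,0,0,0]
  ]
}}

```text
time: 11.82
tool_pos: [0.5563, 0.1749, -0.0088]
tcp_rot: [-2.298, -2.142, -0.007]
wrist_force: [2.0, 6.8, -1.2]
width: 0.003
grip_force: 3.8
```

{"op": "drive_tool", "data": {
  "rows": [
    [0,0,0,-0.002,0,0,0],
    [0,0,0,0,0,0,0]
  ]
}}

```text
time: 11.98
tool_pos: [0.5575, 0.1745, -0.0081]
tcp_rot: [-2.298, -2.141, -0.013]
wrist_force: [3.1, 12.2, -0.9]
width: -0.002
grip_force: 6.2
```

{"op": "drive_tool", "data": {
  "rows": [
    [0,0,0,-0.002,0,0,0],
    [0,0,0,0,0,0,0]
  ]
}}

```text
time: 12.15
tool_pos: [0.5586, 0.1742, -0.0074]
tcp_rot: [-2.299, -2.141, -0.019]
wrist_force: [4.0, 17.7, -1.0]
width: -0.001
grip_force: 8.7
```

```bash
python3 e.py
```

```text
175 241 own -0.113 0.0791
200 221 own -0.1663 0.0025
215 220 own -0.1664 -0.0408
225 239 own -0.1106 -0.0664
240 238 own -0.111 -0.109
tcp own -0.3155457217777214 -0.014119011461563009 [ 0.55862761  0.17415632 -0.00736356] [ 3.5081913  16.66219265 -1.48532477] 12.2
```

{"op": "drive_tool", "data": {
  "rows": [
    [0,0,0,0.01,0,0,0],
    [0,0,0,0.02,0,0,0],
    [0,0,0,0,0,-0.04,0],
    [0,0,0,0,0,-0.04,0],
    [0,0,0,0,0,-0.04,0],
    [0,0,0,0,0,-0.04,0],
    [0,0,0,0,0,-0.04,0],
    [0,0,0,0,0,-0.04,0]
  ]
}}

```text
time: 12.87
tool_pos: [0.556, 0.1984, 0.2323]
tcp_rot: [2.296, 2.143, -0.002]
wrist_force: [0.2, 0.6, -0.3]
width: 0.005
grip_force: 0.0
```

{"op": "drive_tool", "data": {
  "rows": [
    [0,0,0,0,0,-0.04,0],
    [0,0,0,0,0,0,0]
  ]
}}

```text
time: 13.03
tool_pos: [0.5612, 0.2, 0.2816]
tcp_rot: [2.291, 2.138, 0.022]
wrist_force: [1.0, 1.1, 1.4]
width: 0.001
grip_force: 0.0
```

Run:
```python
from h import *
from scipy.spatial.transform import Rotation as R
import time
s=status.read_state();M=R.from_rotvec(s['tcp_rot']).as_matrix();print(s['tool_pos'],M.round(3).tolist())
print('shift tool',M.T@(np.array([.395,-.249,s['tool_pos'][2]])-s['tool_pos']))
exec(open('e.py').read())
```

```text
[0.56123887 0.20002176 0.28158532] [[0.069, 0.997, 0.016], [0.998, -0.069, 0.004], [0.005, 0.015, -1.0]]
shift tool [-0.45942002 -0.13479786 -0.00432264]
175 241 own -0.113 0.0791
200 221 own -0.1663 0.0025
215 174 own -0.2968 -0.0483
225 173 own -0.2974 -0.0768
240 239 own -0.1082 -0.1089
tcp own -0.34100903610027167 -0.014591312175630575 [0.55990051 0.19959094 0.27744986] [-0.55055557 -0.59863882 -0.49655297] 13.0833
```

{"op": "drive_tool", "data": {
  "rows": [
    [0,0,0,-0.0382,-0.0111,0,0],
    [0,0,0,-0.0382,-0.0111,0,0],
    [0,0,0,-0.0382,-0.0111,0,0],
    [0,0,0,-0.0382,-0.0111,0,0],
    [0,0,0,-0.0382,-0.0111,0,0],
    [0,0,0,-0.0382,-0.0111,0,0],
    [0,0,0,-0.0382,-0.0111,0,0],
    [0,0,0,-0.0382,-0.0111,0,0]
  ]
}}

```text
time: 13.75
tool_pos: [0.4449, -0.1012, 0.2689]
tcp_rot: [-2.295, -2.143, 0.003]
wrist_force: [0.9, -0.3, 0.0]
width: -0.001
grip_force: 0.0
```

{"op": "drive_tool", "data": {
  "rows": [
    [0,0,0,-0.0382,-0.0111,0,0],
    [0,0,0,-0.0382,-0.0111,0,0],
    [0,0,0,-0.0382,-0.0111,0,0],
    [0,0,0,-0.0382,-0.0111,0,0],
    [0,0,0,0,0,0,0],
    [0,0,0,0,0,0,0]
  ]
}}

```text
time: 14.25
tool_pos: [0.3903, -0.2505, 0.2689]
tcp_rot: [-2.3, -2.135, 0.002]
wrist_force: [-0.3, 0.1, -0.8]
width: 0.002
grip_force: 0.0
```

```bash
cat > d.py <<'E'
from h import *
from scipy.spatial.transform import Rotation as R
s=status.read_state();M=R.from_rotvec(s['tcp_rot']).as_matrix();print(s['tool_pos'],M.round(3).tolist(),s['time'])
print('shift tool',M.T@(np.array([.395,-.249,s['tool_pos'][2]])-s['tool_pos']))
E
python3 d.py
```

```text
[ 0.39027772 -0.2504713   0.26892261] [[0.074, 0.997, -0.003], [0.997, -0.074, 0.002], [0.001, -0.003, -1.0]] 14.25
shift tool [ 1.81705123e-03  4.60031205e-03 -1.11885197e-05]
```

{"op": "drive_tool", "data": {
  "rows": [
    [0,0,0,0.002,0.005,0.02,0],
    [0,0,0,0,0,0.025,0],
    [0,0,0,0,0,0.025,0],
    [0,0,0,0,0,0.02,0],
    [0,0,0,0,0,0.008,0],
    [0,0,0,0,0,0,0]
  ]
}}

```text
time: 14.75
tool_pos: [0.3956, -0.2448, 0.1694]
tcp_rot: [-2.29, -2.141, 0.002]
wrist_force: [-0.4, 0.3, 0.4]
width: -0.003
grip_force: 0.0
```

```bash
python3 d.py
python3 - <<'E'
from h import *
s=read_camera('scene');t=read_camera('top')
a=cv2.resize(s['color'][150:290,180:300,::-1],(480,560),interpolation=2)
b=cv2.resize(t['color'][170:290,270:350,::-1],(320,480),interpolation=2)
b=cv2.copyMakeBorder(b,0,80,0,0,0);cv2.imwrite('pics/s8.png',np.hstack([a,b]))
E
```

```text
[ 0.39563273 -0.24479512  0.16936275] [[0.067, 0.998, -0.005], [0.998, -0.067, 0.004], [0.004, -0.006, -1.0]] 14.75
shift tool [-4.23784550e-03 -3.49040795e-04 -1.29471596e-05]
```

View pics/s8.png

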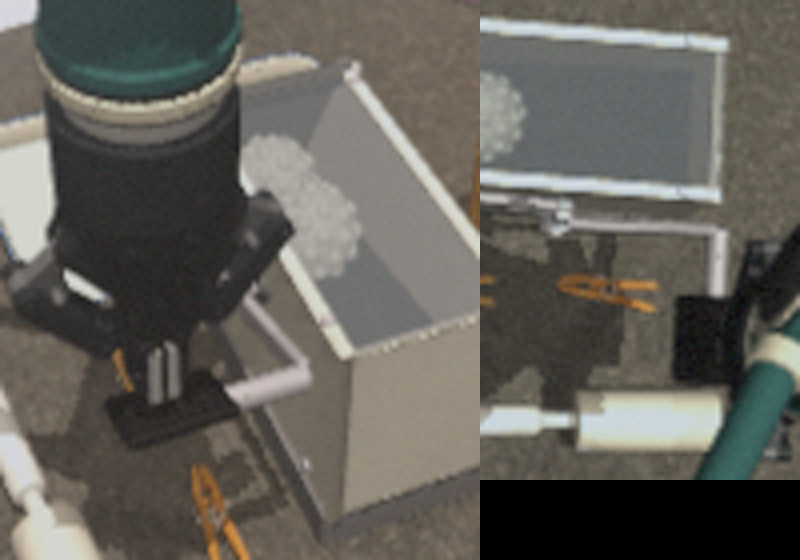

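{"op": "drive_tool", "data": {
  "rows": [
    [0,0,0,-0.004,0,0.004,0],
    [0,0,0,0,0,0.004,0],
    [0,0,0,0,0,0.004,0],
    [0,0,0,0,0,0.006,0],
    [0,0,0,0,0,0.006,0],
    [0,0,0,0,0,0.006,0],
    [0,0,0,0,0,0,0]
  ]
}}

```text
time: 15.43
tool_pos: [0.3968, -0.2512, 0.1415]
tcp_rot: [-2.296, -2.142, -0.0]
wrist_force: [1.3, -0.3, 2.2]
width: 0.002
grip_force: 1.2
```

```bash
python3 d.py
python3 - <<'E'
from h import *
t=read_camera('top')
for n in('lid','ball_0'):
    for m in masks_of(t,n)[:2]:print(n,m['score'],m['bbox'],m['mask'].sum())
E
```

```text
[ 0.39677809 -0.25116287  0.1414932 ] [[0.069, 0.998, -0.001], [0.998, -0.069, 0.001], [0.001, -0.001, -1.0]] 15.4333
shift tool [ 2.03455153e-03 -1.92358919e-03  2.70058672e-06]
lid 0.93 [219.6, 177.8, 253.0, 214.4] 1073
```

Lid is opening; continue down steadily.

{"op": "drive_tool", "data": {
  "rows": [
    [0,0,0,0,0,0.006,0],
    [0,0,0,0,0,0.006,0],
    [0,0,0,0,0,0.006,0],
    [0,0,0,0,0,0.006,0],
    [0,0,0,0,0,0.006,0],
    [0,0,0,0,0,0.006,0],
    [0,0,0,0,0,0.006,0],
    [0,0,0,0,0,0,0]
  ]
}}

```text
time: 16.25
tool_pos: [0.3965, -0.251, 0.0991]
tcp_rot: [-2.296, -2.142, 0.0]
wrist_force: [0.4, -2.0, 2.7]
width: 0.001
grip_force: 1.4
```

{"op": "drive_tool", "data": {
  "rows": [
    [0,0,0,0,0,0.006,0],
    [0,0,0,0,0,0.006,0],
    [0,0,0,0,0,0.005,0],
    [0,0,0,0,0,0,0]
  ]
}}

```text
time: 16.58
tool_pos: [0.3967, -0.2504, 0.0825]
tcp_rot: [-2.296, -2.142, -0.001]
wrist_force: [0.2, 1.7, 4.9]
width: 0.005
grip_force: 2.2
```

{"op": "drive_tool", "data": {
  "rows": [
    [0,0,0,0,0,0.004,0],
    [0,0,0,0,0,0,0]
  ]
}}

```text
time: 16.75
tool_pos: [0.3971, -0.251, 0.0792]
tcp_rot: [-2.296, -2.143, -0.001]
wrist_force: [0.8, 1.6, 4.5]
width: 0.001
grip_force: 2.2
```

```bash
python3 d.py
python3 - <<'E'
from h import *
t=read_camera('top')
for n in('lid','ball_0'):
    for m in masks_of(t,n)[:2]:print(n,m['score'],m['bbox'],m['mask'].sum())
E
```

```text
[ 0.3970799  -0.2510003   0.07922125] [[0.069, 0.998, -0.0], [0.998, -0.069, 0.001], [0.001, -0.0, -1.0]] 16.75
shift tool [ 1.85187095e-03 -2.21308455e-03  1.66351253e-06]
lid 0.56 [203.1, 174.9, 261.0, 217.6] 1787
ball_0 0.6 [183.8, 186.0, 207.4, 208.7] 343
ball_0 0.4 [246.2, 242.2, 272.8, 247.2] 91
```

{"op": "drive_tool", "data": {
  "rows": [
    [0,0,0,0,0,0.004,0],
    [0,0,0,0,0,0,0]
  ]
}}

```text
time: 17.07
tool_pos: [0.3974, -0.2514, 0.0757]
tcp_rot: [2.296, 2.143, 0.001]
wrist_force: [0.8, 0.7, 5.7]
width: 0.003
grip_force: 2.2
```

{"op": "drive_tool", "data": {
  "rows": [
    [0,0,0,0,0,0.003,0],
    [0,0,0,0,0,0,0]
  ]
}}

```text
time: 17.23
tool_pos: [0.3974, -0.2515, 0.0728]
tcp_rot: [2.296, 2.143, 0.001]
wrist_force: [1.1, 0.6, 5.5]
width: 0.002
grip_force: 2.2
```

{"op": "drive_tool", "data": {
  "rows": [
    [0,0,0,0,0,0.002,0],
    [0,0,0,0,0,0,0],
    [0,0,0,0,0,0,0],
    [0,0,0,0,0,0,0],
    [0,0,0,0,0,0,0],
    [0,0,0,0,0,0,0],
    [0,0,0,0,0,0,0],
    [0,0,0,0,0,0,0]
  ]
}}

```text
time: 17.9
tool_pos: [0.3974, -0.2517, 0.0711]
tcp_rot: [2.296, 2.143, 0.0]
wrist_force: [0.6, 1.3, 5.7]
width: 0.004
grip_force: 2.2
```

Run:
```python
from h import *
t=read_camera('top');s=read_camera('scene')
for p in(t,s):
  for n in('lid','ball_0','notions_tray'):
    for m in masks_of(p,n)[:3]:print(n,m['score'],m['bbox'],m['mask'].sum())
a=cv2.resize(s['color'][130:270,130:320,::-1],(475,350),interpolation=2)
b=cv2.resize(t['color'][145:285,150:280,::-1],(325,350),interpolation=2)
cv2.imwrite('pics/s9.png',np.hstack([a,b]))
```

```text
lid 0.73 [255.0, 241.1, 262.0, 242.2] 18
ball_0 0.56 [177.6, 186.2, 204.8, 207.0] 354
ball_0 0.16 [169.9, 155.0, 247.0, 260.5] 4681
notions_tray 0.94 [170.3, 156.5, 245.3, 257.8] 4731
lid 0.85 [238.7, 158.6, 272.9, 172.7] 240
ball_0 0.73 [209.5, 216.7, 259.3, 289.9] 582
notions_tray 0.87 [176.3, 177.9, 196.8, 229.4] 832
notions_tray 0.4 [211.7, 219.7, 255.5, 289.3] 443
```

View pics/s9.png

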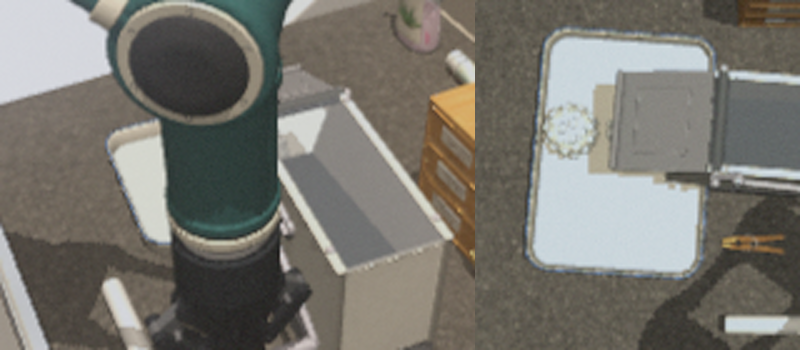

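{"op": "drive_tool", "data": {
  "rows": [
    [0,0,0,0,0,0.003,0],
    [0,0,0,0,0,0,0],
    [0,0,0,0,0,0,0]
  ]
}}

```text
time: 18.55
tool_pos: [0.3975, -0.2518, 0.068]
tcp_rot: [2.296, 2.143, 0.0]
wrist_force: [1.5, 1.2, 5.4]
width: -0.001
grip_force: 2.3
```

Run:
```python
from h import *
t=read_camera('top');Q=np.array([.5511,-.1416]);d=np.array([-.0685,-.9977])
def tip(x,z): return px(t,[[*(Q+x*d),z]])[0]
for th in np.arange(0,1.6,.1):
    print(round(th,1),tip(-.1-.119*np.sin(th),.166-.119*np.cos(th)).round(1))
print('observed shut',(335/2.85+110,195/2.85+130),'open (206,193)')
```

```text
0.0 [246.2 201.1]
0.1 [242.  200.8]
0.2 [237.8 200.5]
0.3 [233.8 200.1]
0.4 [229.8 199.7]
0.5 [225.9 199.2]
0.6 [222.2 198.6]
0.7 [218.7 198.1]
0.8 [215.4 197.4]
0.9 [212.4 196.8]
1.0 [209.6 196.1]
1.1 [207.2 195.4]
1.2 [205.1 194.7]
1.3 [203.4 193.9]
1.4 [202.1 193.2]
1.5 [201.2 192.4]
observed shut (227.5438596491228, 198.42105263157896) open (206,193)
```

{"op": "drive_tool", "data": {
  "rows": [
    [0,0,0,0,0,0.003,0],
    [0,0,0,0,0,0,0],
    [0,0,0,0,0,0,0]
  ]
}}

```text
time: 18.85
tool_pos: [0.3974, -0.2518, 0.065]
tcp_rot: [2.296, 2.143, 0.0]
wrist_force: [-0.5, -0.2, 4.5]
width: 0.002
grip_force: 2.3
```

{"op": "drive_tool", "data": {
  "rows": [
    [0,0,0,0,0,0.003,0],
    [0,0,0,0,0,0,0],
    [0,0,0,0,0,0,0]
  ]
}}

```text
time: 19.1
tool_pos: [0.3974, -0.2518, 0.062]
tcp_rot: [2.296, 2.143, -0.0]
wrist_force: [1.7, -0.2, 5.3]
width: -0.002
grip_force: 2.3
```

{"op": "drive_tool", "data": {
  "rows": [
    [0,0,0,0,0,0.002,0],
    [0,0,0,0,0,0,0],
    [0,0,0,0,0,0,0]
  ]
}}

```text
time: 19.35
tool_pos: [0.3973, -0.2517, 0.06]
tcp_rot: [2.296, 2.143, -0.0]
wrist_force: [1.4, -0.5, 5.6]
width: -0.001
grip_force: 2.3
```

Run:
```python
from h import *
t=read_camera('top')['color']
for r in(180,190,200,205):print(r,t[r,192:220].mean(1).round().astype(int).tolist())
```

```text
180 [212, 211, 212, 177, 163, 166, 165, 162, 164, 161, 164, 163, 133, 136, 142, 117, 130, 138, 138, 139, 136, 138, 147, 142, 141, 140, 142, 139]
190 [187, 184, 176, 186, 176, 169, 163, 163, 162, 163, 162, 136, 133, 144, 112, 126, 137, 139, 136, 138, 137, 140, 137, 139, 137, 137, 138, 137]
200 [197, 203, 204, 210, 162, 108, 132, 147, 160, 162, 142, 132, 146, 116, 127, 137, 135, 137, 138, 138, 121, 132, 137, 138, 137, 137, 137, 138]
205 [147, 181, 183, 147, 145, 158, 159, 163, 162, 163, 129, 142, 141, 108, 128, 138, 139, 138, 137, 123, 137, 132, 131, 128, 131, 136, 130, 132]
```

{"op": "drive_tool", "data": {
  "rows": [
    [0,0,0,0,0,0.003,0],
    [0,0,0,0,0,0,0],
    [0,0,0,0,0,0,0]
  ]
}}

```text
time: 19.65
tool_pos: [0.3975, -0.2518, 0.0578]
tcp_rot: [2.296, 2.143, 0.0]
wrist_force: [-0.0, 1.8, 11.0]
width: -0.001
grip_force: 4.5
```

{"op": "drive_tool", "data": {
  "rows": [
    [0,0,0,0,0,0.002,0],
    [0,0,0,0,0,0,0],
    [0,0,0,0,0,0,0]
  ]
}}

```text
time: 19.9
tool_pos: [0.3978, -0.2524, 0.0571]
tcp_rot: [2.295, 2.143, -0.0]
wrist_force: [-3.6, 1.9, 18.2]
width: -0.003
grip_force: 7.8
```

{"op": "drive_tool", "data": {
  "rows": [
    [0,0,0,0,0,0.002,0],
    [0,0,0,0,0,0,0],
    [0,0,0,0,0,0,0]
  ]
}}

```text
time: 20.15
tool_pos: [0.3983, -0.2533, 0.0562]
tcp_rot: [2.293, 2.142, -0.001]
wrist_force: [-4.9, 1.4, 24.2]
width: -0.0
grip_force: 10.6
```

Run:
```python
from h import *
p=read_camera('top');t=p['color']
for r in(180,190,200,205):print(r,t[r,192:220].mean(1).round().astype(int).tolist())
for m in masks_of(p,'ball_0')[:3]:print(m['score'],m['bbox'],m['mask'].sum())
```

```text
180 [210, 212, 213, 178, 162, 163, 162, 163, 160, 164, 162, 164, 132, 142, 142, 112, 131, 141, 139, 139, 138, 124, 140, 142, 138, 137, 139, 140]
190 [188, 186, 173, 188, 178, 164, 163, 164, 162, 162, 163, 124, 140, 141, 109, 128, 139, 140, 140, 139, 135, 146, 143, 139, 140, 142, 140, 138]
200 [196, 201, 203, 197, 156, 105, 131, 149, 158, 163, 129, 140, 144, 109, 126, 139, 139, 139, 140, 138, 143, 141, 137, 139, 138, 140, 138, 140]
205 [145, 181, 183, 146, 143, 159, 162, 162, 162, 160, 133, 148, 132, 119, 132, 137, 140, 140, 139, 132, 134, 132, 131, 130, 130, 132, 134, 137]
0.73 [179.0, 187.0, 201.8, 209.2] 342
```

{"op": "drive_tool", "data": {
  "rows": [
    [0,0,0,0,0,-0.002,0],
    [0,0,0,0,0,-0.003,0],
    [0,0,0,0,0,-0.004,0],
    [0,0,0,0,0,-0.005,0],
    [0,0,0,0,0,-0.005,0],
    [0,0,0,0,0,-0.005,0],
    [0,0,0,0,0,-0.005,0],
    [0,0,0,0,0,-0.005,0]
  ]
}}

```text
time: 20.92
tool_pos: [0.3968, -0.2514, 0.087]
tcp_rot: [-2.296, -2.143, 0.0]
wrist_force: [-0.9, -3.9, 4.1]
width: -0.002
grip_force: 2.2
```

{"op": "drive_tool", "data": {
  "rows": [
    [0,0,0,0,0,-0.005,0],
    [0,0,0,0,0,-0.005,0],
    [0,0,0,0,0,-0.005,0],
    [0,0,0,0,0,-0.005,0],
    [0,0,0,0,0,-0.005,0],
    [0,0,0,0,0,-0.005,0],
    [0,0,0,0,0,-0.005,0],
    [0,0,0,0,0,-0.004,0]
  ]
}}

```text
time: 21.58
tool_pos: [0.3968, -0.2501, 0.1256]
tcp_rot: [-2.295, -2.142, -0.002]
wrist_force: [-0.1, 2.3, 2.5]
width: -0.001
grip_force: 1.4
```

{"op": "drive_tool", "data": {
  "rows": [
    [0,0,0,0,0,-0.004,0],
    [0,0,0,0,0,-0.004,0],
    [0,0,0,0,0,-0.004,0],
    [0,0,0,0,0,-0.004,0],
    [0,0,0,0,0,-0.004,0],
    [0,0,0,0,0,-0.004,0],
    [0,0,0,0,0,-0.004,0],
    [0,0,0,0,0,-0.004,0]
  ]
}}

```text
time: 22.25
tool_pos: [0.397, -0.2516, 0.1579]
tcp_rot: [2.297, 2.143, -0.001]
wrist_force: [-0.6, -0.2, -0.1]
width: 0.0
grip_force: 0.0
```

{"op": "drive_tool", "data": {
  "rows": [
    [0,0,0,0,0,-0.004,0],
    [0,0,0,0,0,-0.004,0],
    [0,0,0,0,0,-0.004,0],
    [0,0,0,0,0,-0.004,0],
    [0,0,0,0,0,-0.004,0],
    [0,0,0,0,0,-0.01,0],
    [0,0,0,0,0,-0.02,0],
    [0,0,0,0,0,-0.02,0]
  ]
}}

```text
time: 22.92
tool_pos: [0.3964, -0.251, 0.2279]
tcp_rot: [-2.295, -2.142, 0.001]
wrist_force: [0.9, -0.2, 0.2]
width: -0.001
grip_force: 0.0
```

{"op": "drive_tool", "data": {
  "rows": [
    [0,0,0,0,0,-0.03,0],
    [0,0,0,0,0,-0.03,0],
    [0,0,0,0,0,0,0],
    [0,0,0,0,0,0,0]
  ]
}}

```text
time: 23.25
tool_pos: [0.3984, -0.2524, 0.2909]
tcp_rot: [2.293, 2.14, 0.002]
wrist_force: [-0.1, -0.1, -0.4]
width: 0.0
grip_force: 0.0
```

Run:
```python
from h import *
t=read_camera('top');s=read_camera('scene');Q=np.array([.5511,-.1416]);d=np.array([-.0685,-.9977]);e=np.array([.9977,-.0685])
for n in('lid','ball_0','notions_tray','lever_pad'):
    for m in masks_of(t,n)[:3]:
        b=m['bbox'];P=ray(t,[[(b[0]+b[2])/2,(b[1]+b[3])/2]],.034)[0][:2]-Q
        print(n,m['score'],b,m['mask'].sum(),'own',P@d,P@e)
a=cv2.resize(s['color'][130:270,130:320,::-1],(475,350),interpolation=2)
b=cv2.resize(t['color'][145:285,150:280,::-1],(325,350),interpolation=2)
cv2.imwrite('pics/s10.png',np.hstack([a,b]))
```

```text
lid 0.81 [226.0, 179.1, 251.0, 215.5] 806 own -0.1223033616245527 0.011461644393211455
ball_0 0.75 [181.0, 186.8, 204.1, 208.2] 348 own -0.25270065047735724 0.0032576979229738783
ball_0 0.66 [205.0, 187.2, 222.2, 206.6] 311 own -0.19320583815043754 0.008469144071645474
ball_0 0.44 [281.3, 218.1, 339.8, 264.3] 560 own 0.08839776987127144 -0.10207718346984372
notions_tray 0.78 [171.2, 155.2, 247.7, 258.2] 5160 own -0.20307252099252518 -0.020297246558342648
lever_pad 0.91 [254.8, 216.9, 338.6, 266.8] 622 own 0.049117081424264526 -0.10604116160026748
```

View pics/s10.png

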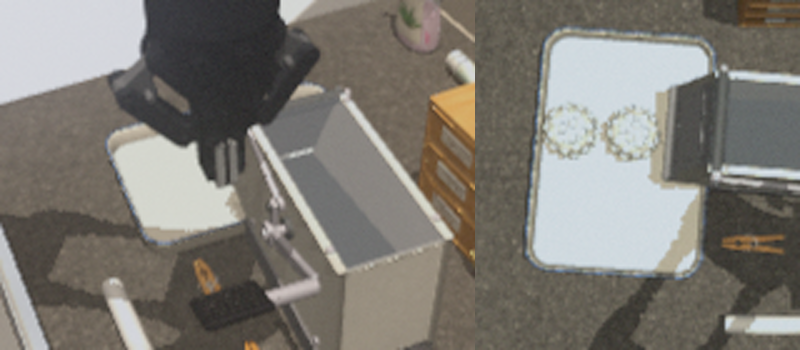

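{"op": "drive_tool", "data": {
  "rows": [
    [0,0,0,0,0,0,0],
    [0,0,0,0,0,0,0],
    [0,0,0,0,0,0,0],
    [0,0,0,0,0,0,0],
    [0,0,0,0,0,0,0],
    [0,0,0,0,0,0,0],
    [0,0,0,0,0,0,0],
    [0,0,0,0,0,0,0]
  ]
}}

```text
time: 24.22
tool_pos: [0.3971, -0.2514, 0.2876]
tcp_rot: [2.297, 2.143, 0.0]
wrist_force: [0.6, 0.8, -0.0]
width: 0.0
grip_force: 0.0
```

Run:
```python
from h import *
t=read_camera('top')
for m in masks_of(t,'ball_0')[:2]:print(m['score'],m['bbox'])
print(workorder.finish_job())
```

```text
0.82 [179.4, 187.0, 202.9, 207.7]
0.56 [200.8, 188.9, 221.2, 208.4]
the job is handed in; nothing more can be done
None
```

I handed the job in at about 24 s: in the last pictures the tray was against the dispenser's foot, both balls lay in it, and the lid was closed after a slow release. The hand-in gave no verdict, so I have no official result.

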